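# Hook the clamp spring of a rock-slide bonding jig

### The arm

A 7-joint arm with a two-finger parallel gripper is mounted at the origin on the work surface. World frame = base frame: x ahead of the robot, y to its left, z up, the work surface at z = 0. Lengths are in m, angles in rad, forces in N, time in s.
With the tool pointing down it reaches from about 0.4 to 0.85 m from the base axis. Payload 6.9 kg.
Tool frame: the origin (TCP) lies midway between the tips of the shut fingers; the grasp point (between the pads) lies behind it (ctrl.pinch_z is the z of the grasp point in the tool frame, in m); z points along the fingers, y is the direction in which the jaws open and shut (so a half turn about z gives the same grasp; the last joint's range is limited). The gripper opens to 85 mm and grips with 20 to 120 N. Pads are 22 mm wide; open, the fingers measure 114 mm over their backs; the gripper's body (76 mm by 85 mm) begins 54 mm behind the grasp point. The pads swing forward as they close: fully open they stand 13 mm farther back than shut.
Start: joints at [-1.175, 0.507, -0.238, 1.5, 0.126, 1.149, -0.155], TCP at [0.179, 0.599, 0.231] pointing down, gripper open.
Joint ranges: [-3.08, 3.08], [-0.24, 2.05], [-1.43, 1.35], [0, 2.5], [-1.52, 4.66], [0.17, 1.96], [-2.89, 2.89]. Speed limits (rad/s): [2.39, 2.39, 3.14, 3.14, 3.14, 3.14, 3.14].

### API

Orientations are given as a unit quaternion [w, x, y, z].
In Python, from station import ctrl, get_state, vision, ticket, models gives the robot as it stands. Calls block until the motion is done:
- ctrl.movep(position, orientation): joint-space move of the TCP to a pose.
- ctrl.movel(position, frame=None, max_speed=0.15): straight line of the TCP; frame=None keeps the orientation; max_speed is the mean speed in m/s.
- ctrl.set_joints(angles): joint-space move.
- ctrl.ungrasp() and ctrl.close_gripper(force=None): open the fingers fully, or close them until they stop; force is the grip in N (None keeps the last).
- ctrl.pause(seconds).
- ctrl.ik(position, orientation): joint angles nearest the present ones, or None.
- get_state(): the state.
- vision.grab_frame(name): name is "scene" or "side" or "wrist"; returns (picture, depth): 480x640x3 uint8, blue, green, red; 480x640 float32, m along the optical axis (not along the pixel's ray), 0 where there is no reading.
- vision.camera_info(name): a dict with "mtx" (3x3 intrinsics, pixels), "R" (3x3) and "t" (3): a world point X has camera coordinates R X + t; the wrist camera has in their place "hand_eye" (4x4, takes a point from camera to tool coordinates, whose origin is the TCP and whose axes are the flange's). Camera axes: x right, y down, z forward; pixel columns grow to the right and rows downward; lengths in m; the calibration is good to about 2 mm. A picture is of the moment at which its call begins: read the wrist's pose just before it. camera_info takes no time and is no camera call.
A pose or a line that the arm cannot do raises ctrl.Unreachable and nothing moves.
- ticket.close_job(): hands the job in, once; it reports no verdict.
Trained networks look in the newest picture that a camera, given by its name, has taken for a name from the list of things; names that differ only in an ending like _2 or _b are one class to them, and where a whole thing is asked for, a point or a joint stands for the part that bears it (a point fixed in the world has none). Each returns a list of dicts, best first, with "p" (0 to 1); they miss things now and then, are a little off and sometimes report something else, mostly with a low value. They report only what shows in the picture. A call takes as long as a camera call. They do not tell look-alikes from the thing itself.
- models.recognise(camera, target): "point" ([column, row] in pixels, amid what is visible of it).
- models.masks_of(camera, target): "mask" (480x640 bool, what is visible of it) and "point" ([column, row] in pixels, amid what is visible of it).
The state is a dict: "time": time; "qpos": joint angles; "qd": joint speeds; "tau": joint torques, N m; "tcp_pos": TCP position; "eef_rot": TCP orientation; "contact_force": force on the tool from outside, world axes, zero at the start; "wrist_torque": the same for the moment, N m; "width": finger opening in m.
Only numpy, scipy, OpenCV 4.12 (cv2) and the standard library are available. Lean on these libraries where they do the work, as an engineer would, in place of code of your own. Each camera call takes 0.05 s, during which the arm holds its last target.

### The job

The rock billet in the bonding jig must be clamped: take the spring puller from its rest, catch its down-turned tip in the round eye at the loose end of the jig's coil spring, and stretch the spring until its side-open hook can be swung onto the headed anchor post and let back so that it stays hooked there and the clamp arm is pulled shut on the billet. Work the spring with the puller only, never touching it with the gripper, then lay the puller back in its rest as it lay before, let go, and leave the bottle, can and rock core where they stand.

Things in the scene. Friction and masses are not known exactly. Their poses are not given: they have to be found in the camera images.
- jig: Fixed jig on a grey plate 12 mm thick. Origin: on the table under the home pin when the clamp arm is shut; plate x -112..+122, y -215..+50 mm; z up. The spring runs roughly along -y. Beside its root stand the grey rock billet (50 x 46 mm, top 42 mm over the table) and its stops (up to 48 mm high) at x 50..120, y -77..-17 mm
- clamp_arm (a joint): Flat steel clamp arm, 190 mm long along the jig's x, 22 to 34 mm over the table, on a vertical pivot 85 mm to the -x side of the home pin. 0 rad = rubber pad shut on the billet; 0.12 = fully open (home pin 10 mm towards the jig's +y). It starts open; the spring's pull shuts it
- home_pin (a point): Centre of the steel pin (10 mm thick, top 56 mm over the table) on the clamp arm, about which the spring swings in a level plane 45 mm over the table. x and y as the clamp arm's
- spring: The whole coil spring with its hook and eye: steel, coils 21 mm thick, 138 mm from the home pin to the eye's outer edge when slack. Origin: at the home pin, 45 mm over the table; it turns with the clamp arm only, not with the spring's swing
- spring_swing (a joint): Swing of the spring about the home pin (vertical axis), rad, relative to the clamp arm; 0 = straight along the arm's -y, positive = anticlockwise from above; stops at -0.6 and +0.6; it stays where it is left (slight friction)
- spring_hook (a joint): Stretch of the spring, m: 0 = slack, at most 0.11. The pull is about 2.4 N at the start plus 80 N per m (some 7 N when hooked, 10 N on the way). Let go, it springs back to 0. The spring only swings and stretches: it cannot be lifted or tilted
- hook_mouth (a point): Where the post's axis lies when hooked; 45 mm over the table, 95 mm from the home pin plus the stretch. x = along the spring away from the home pin, y = to the hook's lip side, z up. The hook is a level J of 6 mm round steel: shank 14 mm to the -y side, cross bar's centre line at x = +10 mm, short lip at y = +14 mm ending at x = -7 mm. Mouth 22 mm wide inside, open towards the home pin
- pull_eye (a point): Centre of the level round eye of 6 mm steel (24 mm inside, 36 mm outside) at the spring's loose end, 45 mm over the table, 25 mm beyond hook_mouth along the spring. Axes as hook_mouth. The post enters the hook past the lip: stretch until the lip's end is beyond the post, swing towards +y, let back until the cross bar lies on the post
- post (a point): Axis of the headed steel anchor post, at the height of the spring (45 mm over the table). The post is 14 mm thick, with a 17 mm head whose top is 58 mm over the table (underside 54 mm), on a fixed 44 mm square block on the jig plate, 154 to 173 mm from the home pin when the clamp arm is shut. Its place on the jig varies. x, y as the block's, z up
- puller: Loose spring puller, about 0.14 kg. Origin: centre of its black handle, a bar 84 mm long along x, 22 x 22 mm in section (grip across y). From its +x end an 8 mm rod runs level to x = 110 mm and turns down; the tip with an 11 mm ball reaches 43 mm below the origin. z up. With the origin 75 mm over the table (as in the rest) the tip is at the right depth in the eye
- puller_tip (a point): Point on the puller's down-turned shank that bears on the eye: at x = 110 mm, 30 mm below the handle's origin
- rest: Fixed grey rest, base 145 x 56 mm, two forks with flared cheeks: one at x = -34 mm (floor 64 mm over the table, cheeks to 81) under the handle's rear, one at x = +78 mm (floor 71, cheeks to 88) under the rod. Origin: on the table; the puller lies along x, tip to +x, handle centre 75 mm over this origin (within 3 mm along x). The handle's middle is free on both sides
- bottle: Bystander: blue plastic bottle, 60 mm thick, 165 mm high, origin under its foot; leave it alone
- can: Bystander: bare metal spray can, 54 mm thick, 130 mm high, origin under its foot; leave it alone
- core: Bystander: upright drilled rock core, 56 mm thick, 75 mm high, origin under its foot; leave it alone
There are look-alikes about, which are no part of the job. What is shaped like the rest but purple or yellow is not meant.

How it is judged:
On the way, in this order (a step that is already met when the one before it is completed fails the run):
1. the puller has been lifted out of its rest (z of puller in the frame of rest above 0.1 m), for 0.1 s.
2. the puller's tip stretches the spring by more than 30 mm (value of joint spring_hook above 0.03 m and distance between puller_tip and pull_eye below 0.02 m), for 0.1 s.
3. the hook lies on the anchor post and the puller's tip is out of the eye (horizontal distance between hook_mouth and post below 0.007 m and value of joint spring_hook above 0.03 m and distance between puller_tip and pull_eye above 0.025 m), for 0.2 s.
At the end, for the whole second after the job is handed in: Hook on the post (post axis within 7 mm of the mouth point), spring stretched over 30 mm, clamp arm shut (under 0.02 rad); the released puller still in its rest, tip as before: handle within 20 mm level and 6 mm in height, 0.15 rad in line, 0.25 rad upright (horizontal distance between hook_mouth and post below 0.007 m and value of joint spring_hook above 0.03 m and value of joint clamp_arm below 0.02 rad and horizontal distance between puller and rest below 0.02 m and z of puller in the frame of rest between 0.069 and 0.081 m and angle between the x axis of puller and the x axis of rest, either way round below 0.15 rad and x of puller_tip in the frame of rest above 0.06 m and angle between puller's own z axis and vertical below 0.25 rad and linear speed of puller below 0.02 m/s); the robot touches nothing.
It fails at once if the gripper touches the spring (contact force between any of the fingers, the arm and spring above 1 N).
It fails at once if the bottle is moved more than 30 mm or tipped (distance of bottle from where it was at the start of the episode above 0.03 m or angle between bottle's own z axis and vertical above 0.5 rad).
It fails at once if the can is moved more than 30 mm or tipped (distance of can from where it was at the start of the episode above 0.03 m or angle between can's own z axis and vertical above 0.5 rad).
It fails at once if the rock core is moved more than 30 mm or tipped (distance of core from where it was at the start of the episode above 0.03 m or angle between core's own z axis and vertical above 0.5 rad).
It also fails if it takes over 67 s, if anything falls off the work surface, if the arm or the gripper's body presses on something with over 40 N, if the wrist force passes 120 N, or if a joint passes its speed limit or range.

## Working session

There is one attempt and no reset: what is moved stays moved. The work goes in short steps, each a Python script; the robot and the scene stay as the last script left them, time stands still between calls to the robot, and variables do not carry over. Pictures are saved under pics/ and viewed, and the job is handed in when it is done.

```bash
ls -la; mkdir -p pics
python3 - <<'E'
from station import ctrl,get_state,vision,models
import cv2,numpy as np
s=get_state();print({k:np.round(v,3).tolist() for k,v in s.items()}, ctrl.pinch_z)
for n in("scene","side","wrist"):
    im,d=vision.grab_frame(n);cv2.imwrite(f"pics/{n}0.png",im);np.save(f"pics/{n}0.npy",d)
    c=vision.camera_info(n);print(n,{k:np.round(v,3).tolist() for k,v in c.items()})
E
```

```text
total 12
drwxr-xr-x  3 agent agent 4096 Dec  6 20:57 .
drwxr-xr-x 23 root  root  4096 Dec  6 20:57 ..
drwxr-xr-x  2 agent agent 4096 Dec  6 20:57 pics
{'time': 0.0, 'qpos': [-1.174, 0.508, -0.238, 1.501, 0.126, 1.149, -0.155], 'qd': [0.0, 0.001, -0.003, -0.001, 0.001, 0.001, -0.0], 'tau': [-0.001, -62.058, -2.187, -24.965, 0.013, 0.012, -0.0], 'tcp_pos': [0.179, 0.598, 0.23], 'eef_rot': [-0.0, 0.145, 0.989, -0.001], 'contact_force': [0.727, 0.496, 0.154], 'wrist_torque': [-0.051, -0.001, 0.005], 'width': 0.085} -0.0187
scene {'mtx': [[584.565, 0.0, 321.552], [0.0, 584.565, 235.452], [0.0, 0.0, 1.0]], 'R': [[-0.73, 0.683, 0.001], [0.534, 0.571, -0.623], [-0.426, -0.455, -0.782]], 't': [0.433, -0.246, 1.44]}
side {'mtx': [[508.384, 0.0, 317.802], [0.0, 508.384, 240.242], [0.0, 0.0, 1.0]], 'R': [[-0.984, -0.18, -0.016], [-0.096, 0.595, -0.798], [0.153, -0.783, -0.603]], 't': [0.566, 0.146, 0.954]}
wrist {'mtx': [[352.266, 0.0, 318.242], [0.0, 352.266, 237.753], [0.0, 0.0, 1.0]], 'hand_eye': [[-0.001, -0.949, -0.314, 0.082], [1.0, -0.001, -0.0, -0.0], [-0.0, -0.314, 0.949, -0.143], [0.0, 0.0, 0.0, 1.0]]}
```

View pics/scene0.png

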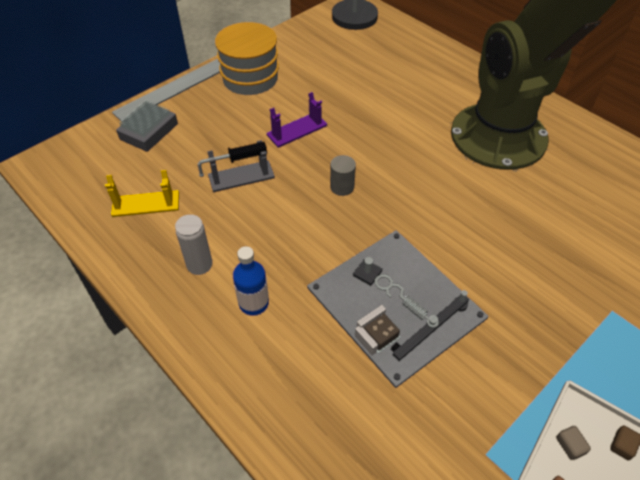

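View pics/side0.png

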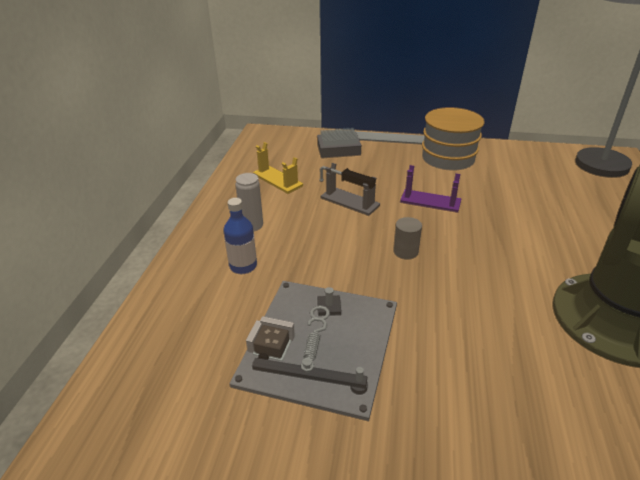

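View pics/wrist0.png

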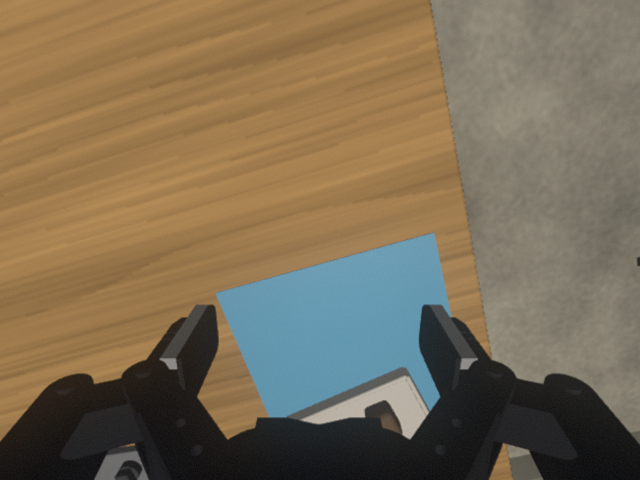

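The scene view shows the grey rest and puller at (240,165), jig at (400,305), core (343,175), can (193,243), bottle (251,282). The yellow (145,195) and purple (297,120) rests are look-alikes. The side view agrees. Next I'll turn these into positions.

```bash
cat > h.py <<'E'
from station import ctrl,get_state,vision,models,ticket
import cv2,numpy as np
from scipy.spatial.transform import Rotation as Rot
def quat(R): 
    q=Rot.from_matrix(R).as_quat(); return [q[3],q[0],q[1],q[2]]
def mat(q): return Rot.from_quat([q[1],q[2],q[3],q[0]]).as_matrix()
def cam(name,st=None):
    c=vision.camera_info(name);K=np.array(c['mtx'])
    if name=='wrist':
        T=np.eye(4);T[:3,:3]=mat(st['eef_rot']);T[:3,3]=st['tcp_pos'];T=T@np.array(c['hand_eye'])
        R=T[:3,:3].T;return K,R,-R@T[:3,3]
    return K,np.array(c['R']),np.array(c['t'])
def proj(C,X):
    K,R,t=C;p=(np.atleast_2d(X)@R.T+t)@K.T;return p[:,:2]/p[:,2:]
def ray(C,px):
    K,R,t=C;px=np.atleast_2d(px);d=np.c_[px,np.ones(len(px))]@np.linalg.inv(K).T@R;return -R.T@t,d
def onz(C,px,z):
    o,d=ray(C,px);return o+d*((z-o[2])/d[:,2])[:,None]
def cloud(C,D):
    K,R,t=C;v,u=np.mgrid[:480,:640];o,d=ray(C,np.c_[u.ravel(),v.ravel()]);
    return (o+d*D.ravel()[:,None]).reshape(480,640,3)
E
python3 - <<'E'
from h import *
for n in("scene","side"):
    D=np.load(f"pics/{n}0.npy");im=cv2.imread(f"pics/{n}0.png");C=cam(n);P=cloud(C,D)
    vision.grab_frame(n)
    for t in("jig","rest","puller","spring","hook_mouth","pull_eye","post","bottle","can","core","home_pin","clamp_arm"):
        try: r=models.masks_of(n,t)
        except Exception as e: print(t,e);continue
        for m in r[:3]:
            k=m['mask']&(D>0)
            if k.sum()<3: continue
            q=P[k];print(n,t,round(m['p'],2),np.round(m['point']),k.sum(),np.round(np.median(q,0),3),np.round(q.min(0),3),np.round(q.max(0),3))
cs={"scene":[(300,225,200,170),(190,130,100,70)],"side":[(230,275,180,135),(310,155,90,60)]}
for n,l in cs.items():
    im=cv2.imread(f"pics/{n}0.png")
    for i,(x,y,w,h) in enumerate(l):
        cv2.imwrite(f"pics/{n}c{i}.png",cv2.resize(im[y:y+h,x:x+w],None,fx=(4,8)[i] if n=="scene" else (4,8)[i],fy=(4,8)[i],interpolation=cv2.INTER_CUBIC)[:600,:800])
print(get_state()['time'])
E
```

```text
scene jig 0.86 [398. 303.] 14083 [0.558 0.177 0.013] [ 0.407  0.004 -0.003] [0.673 0.298 0.06 ]
scene jig 0.66 [364. 273.] 524 [0.544 0.078 0.025] [0.505 0.042 0.009] [0.565 0.11  0.063]
scene rest 0.73 [143. 198.] 1856 [ 0.759 -0.396  0.011] [ 0.664 -0.538 -0.006] [ 0.829 -0.331  0.093]
scene rest 0.72 [238. 175.] 1523 [ 0.556 -0.317  0.011] [ 0.466 -0.445 -0.005] [ 0.626 -0.262  0.091]
scene rest 0.55 [296. 125.] 1475 [ 0.351 -0.347  0.011] [ 0.227 -0.445 -0.004] [ 0.426 -0.309  0.092]
scene puller 0.58 [240. 151.] 623 [ 0.546 -0.311  0.081] [ 0.489 -0.431 -0.004] [ 0.634 -0.278  0.091]
scene spring 0.7 [403. 293.] 594 [0.548 0.174 0.049] [0.508 0.098 0.009] [0.564 0.235 0.06 ]
scene hook_mouth 0.57 [387. 286.] 228 [0.546 0.138 0.048] [0.511 0.104 0.011] [0.565 0.175 0.053]
scene hook_mouth 0.47 [406. 299.] 581 [0.548 0.185 0.049] [0.511 0.095 0.009] [0.565 0.253 0.06 ]
scene pull_eye 0.5 [366. 272.] 431 [0.544 0.078 0.025] [0.511 0.051 0.013] [0.565 0.1   0.063]
scene post 0.73 [367. 275.] 460 [0.544 0.079 0.025] [0.514 0.052 0.012] [0.565 0.1   0.063]
scene bottle 0.86 [248. 285.
[... 1992 characters left out ...]
67 0.051]
side bottle 0.74 [239. 243.] 1795 [ 0.738 -0.014  0.083] [ 0.715 -0.157 -0.005] [ 0.816 -0.     0.167]
side can 0.75 [252. 198.] 1090 [ 0.758 -0.162  0.092] [ 0.72  -0.426 -0.004] [ 0.866 -0.043  0.164]
side core 0.58 [407. 236.] 990 [ 0.405 -0.118  0.054] [ 0.373 -0.193 -0.   ] [ 0.432 -0.107  0.078]
side home_pin 0.62 [312. 370.] 2327 [0.547 0.243 0.034] [0.452 0.07  0.008] [0.648 0.256 0.059]
side home_pin 0.16 [319. 320.] 310 [0.547 0.129 0.046] [0.532 0.078 0.009] [0.575 0.169 0.051]
side clamp_arm 0.97 [312. 367.] 2012 [0.546 0.245 0.034] [0.452 0.103 0.008] [0.64  0.256 0.059]
side clamp_arm 0.4 [318. 318.] 237 [0.548 0.134 0.047] [0.533 0.084 0.009] [0.569 0.165 0.051]
1.45
```

View pics/scenec0.png

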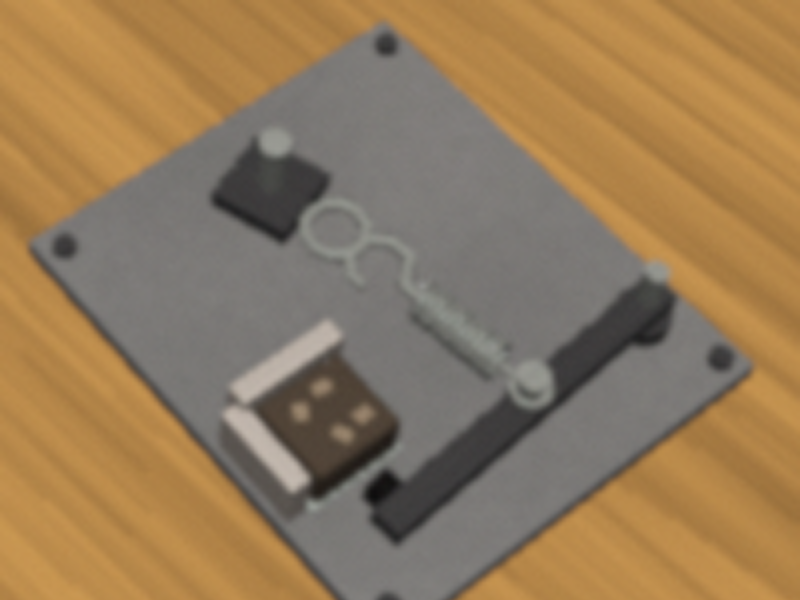

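View pics/scenec1.png

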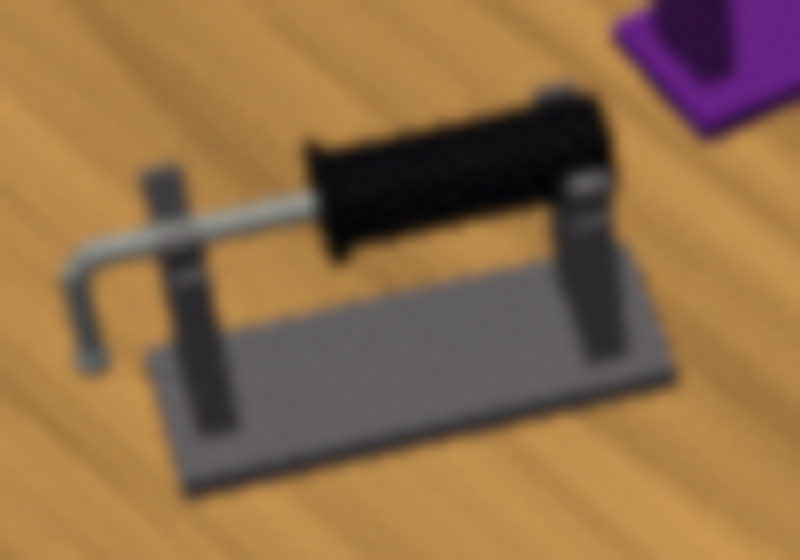

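View pics/sidec1.png

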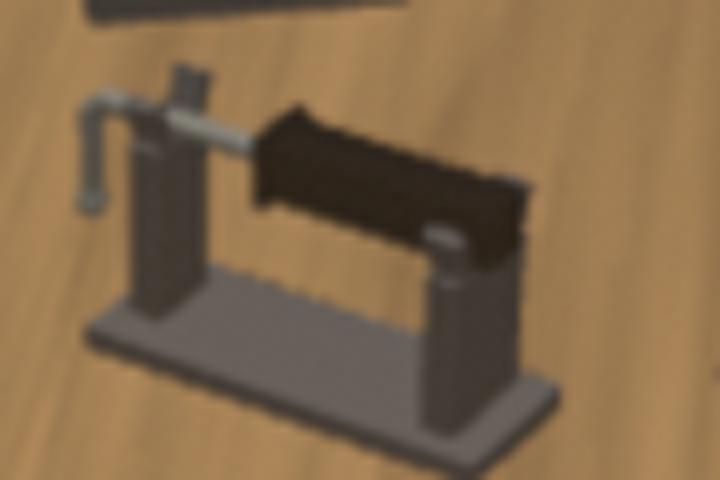

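The hook's lip lies on the +x (billet) side, and the spring runs along world -y. The puller's tip points to +x. I'll fit coarse frames, then check reach.

Run:
```python
from h import *
# coarse rest: base rectangle from both cameras
for n,(x,y,w,h) in {"scene":(190,130,100,70),"side":(310,155,90,60)}.items():
    D=np.load(f"pics/{n}0.npy");im=cv2.imread(f"pics/{n}0.png");C=cam(n);P=cloud(C,D)
    hsv=cv2.cvtColor(im,cv2.COLOR_BGR2HSV)
    k=np.zeros((480,640),bool);k[y:y+h,x:x+w]=True
    k&=(hsv[...,1]<70)&(D>0)&(P[...,2]>0.004)&(P[...,2]<0.02)
    q=P[k][:,:2].astype(np.float32);print(n,k.sum(),cv2.minAreaRect(q),q.mean(0))
    # post & blocks
    k2=(P[...,2]>0.02)&(P[...,2]<0.045)&(P[...,0]>0.49)&(P[...,0]<0.58)&(P[...,1]>0.04)&(P[...,1]<0.12)
    q=P[k2];print('block',k2.sum(),np.percentile(q,[5,50,95],axis=0).round(3).tolist())
    k3=(P[...,2]>0.054)&(P[...,0]>0.49)&(P[...,0]<0.58)&(P[...,1]>0.04)&(P[...,1]<0.12)
    print('head',P[k3].mean(0).round(4),k3.sum())
def Rd(yaw): # tool x at yaw
    x=np.array([np.cos(yaw),np.sin(yaw),0]);z=np.array([0,0,-1.]);return np.c_[x,np.cross(z,x),z]
for nm,off in(("A",0),("B",np.pi)):
    for p,a in(([0.54,-0.31,.094],-0.05),([0.54,-0.31,.2],-.05),([0.53,0.01,.12],1.57),([.53,-.1,.09],1.4),([.53,-.1,.09],1.7),([.5,-.1,.25],.8),([.53,.15,.25],1.57)):
        q=ctrl.ik([p[0],p[1],p[2]-.0187],quat(Rd(a+off)));print(nm,p,a,None if q is None else np.round(q,2))
```

```text
scene 993 ((0.5505857467651367, -0.316996306180954), (0.06008071452379227, 0.14318281412124634), 66.53216552734375) [ 0.55370045 -0.31474924]
block 384 [[0.519, 0.056, 0.021], [0.544, 0.079, 0.025], [0.561, 0.097, 0.038]]
head [0.5394 0.0742 0.0584] 53
side 695 ((0.589654803276062, -0.3984302580356598), (0.1296243965625763, 0.3262332081794739), 25.292478561401367) [ 0.5566387  -0.32407898]
block 353 [[0.52, 0.057, 0.021], [0.537, 0.079, 0.024], [0.561, 0.097, 0.042]]
head [0.5409 0.0754 0.0576] 52
A [0.54, -0.31, 0.094] -0.05 [-0.06  0.9   1.05  1.71 -0.88  1.08 -0.34]
A [0.54, -0.31, 0.2] -0.05 [-0.11  0.83  1.2   1.59 -0.79  1.28 -0.41]
A [0.53, 0.01, 0.12] 1.57 [-0.24  0.52  0.26  1.93 -0.2   0.72  0.14]
A [0.53, -0.1, 0.09] 1.4 [-0.07  0.58  0.32  1.93 -0.28  0.67  0.25]
A [0.53, -0.1, 0.09] 1.7 [-0.03  0.58  0.27  1.93 -0.23  0.66  0.51]
A [0.5, -0.1, 0.25] 0.8 [-0.23  0.37  0.54  1.8  -0.22  1.03 -0.38]
A [0.53, 0.15, 0.25] 1.57 [-0.49  0.4   0.25  1.7  -0.11  1.06 -0.21]
B [0.54, -0.31, 0.094] -0.05 [ 0.37  0.66  0.19  1.7  -0.16  0.79  2.15]
B [0.54, -0.31, 0.2] -0.05 [ 0.17  0.59  0.52  1.59 -0.32  1.05  2.3 ]
B [0.53, 0.01, 0.12] 1.57 [ 0.27  0.54 -0.51  1.92  0.37  0.77  2.7 ]
B [0.53, -0.1, 0.09] 1.4 [ 0.4   0.58 -0.4   1.93  0.34  0.7   2.77]
B [0.53, -0.1, 0.09] 1.7 [-0.49  0.87  1.15  1.94 -0.96  1.02 -1.9 ]
B [0.5, -0.1, 0.25] 0.8 [ 0.07  0.33  0.11  1.8  -0.04  1.02  2.56]
B [0.53, 0.15, 0.25] 1.57 [ 0.05  0.42 -0.54  1.7   0.24  1.09  2.57]
```

```bash
cat >> h.py <<'E'
def Rd(yaw):
    x=np.array([np.cos(yaw),np.sin(yaw),0]);z=np.array([0,0,-1.]);return np.c_[x,np.cross(z,x),z]
def snap(name,tag):
    st=get_state();im,d=vision.grab_frame(name);cv2.imwrite(f"pics/{tag}.png",im)
    np.savez(f"pics/{tag}.npz",d=d,tcp=st['tcp_pos'],rot=st['eef_rot']);return im,d,cam(name,st)
def load(name,tag):
    z=np.load(f"pics/{tag}.npz");return cv2.imread(f"pics/{tag}.png"),z['d'],cam(name,{'tcp_pos':z['tcp'],'eef_rot':z['rot']})
E
python3 - <<'E'
from h import *
ctrl.movep([.545,.135,.17],quat(Rd(1.5708)))
print(get_state()['time'],get_state()['tcp_pos'])
snap("wrist","wj")
print(get_state()['time'])
E
```

```text
3.5833 [0.54475181 0.13668776 0.16997414]
3.6333
```

View pics/wj.png

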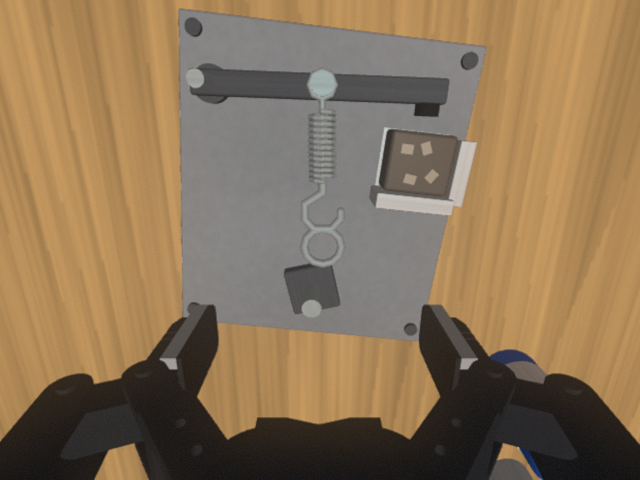

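The wrist view shows the whole jig: home pin (322,84), eye (323,246), post head (311,309), and the hook's lip on the right. I'll measure from it, then go to look at the rest.

Run:
```python
from h import *
im,D,C=load("wrist","wj")
P=cloud(C,D)
g=cv2.GaussianBlur(cv2.cvtColor(im,cv2.COLOR_BGR2GRAY),(3,3),0)
big=cv2.resize(im[190:330,260:380],None,fx=5,fy=5,interpolation=cv2.INTER_CUBIC);cv2.imwrite("pics/wjc.png",big[:600])
for nm,c,r,z in(("pin",(322,84),(10,20),.056),("post",(311,309),(7,14),.058),("eye_out",(323,246),(17,24),.045)):
    x0,y0=c[0]-40,c[1]-40
    cc=cv2.HoughCircles(cv2.resize(g[max(y0,0):y0+80,x0:x0+80],None,fx=4,fy=4,interpolation=cv2.INTER_CUBIC),cv2.HOUGH_GRADIENT_ALT,1,20,param1=150,param2=.6,minRadius=r[0]*4,maxRadius=r[1]*4)
    if cc is None: print(nm,None);continue
    for a in cc[0][:3]:
        px=np.array([(a[0]+.5)/4-.5+x0,(a[1]+.5)/4-.5+max(y0,0)]);print(nm,px.round(1),a[2]/4,onz(C,px,z).round(4))
for nm,px,z in(("pin",(322,84),.056),("post",(311.5,309.5),.058),("eye",(323,246),.045),("pl_ul",(180,9),.012),("pl_ur",(487,46),.012),("pl_ll",(184,322),.012),("pl_lr",(415,341),.012)):
    print(nm,onz(C,px,z).round(4),P[int(px[1]),int(px[0])].round(4))
k=(P[...,2]>.02)&(P[...,2]<.03)&(P[...,1]<.13)&(P[...,1]>.03)&(abs(P[...,0]-.54)<.05)
print('block',P[k].mean(0),cv2.minAreaRect(P[k][:,:2].astype(np.float32)),np.median(P[k][:,2]))
```

```text
pin [323.4  83.9] 13.922478 [[0.5469 0.2416 0.056 ]]
post None
eye_out None
pin [[0.546  0.2415 0.056 ]] [0.546  0.2415 0.0554]
post [[0.5384 0.0719 0.058 ]] [0.538  0.0721 0.0577]
eye [[0.5476 0.1223 0.045 ]] [0.5481 0.1109 0.0132]
pl_ul [[0.4411 0.2964 0.012 ]] [0.4409 0.2966 0.0116]
pl_ur [[0.6721 0.2725 0.012 ]] [6.771e-01 2.747e-01 2.000e-04]
pl_ll [[0.413  0.0315 0.012 ]] [0.4949 0.1484 0.2008]
pl_lr [[0.6403 0.0104 0.012 ]] [0.6439 0.0026 0.0007]
block [0.53813353 0.07680092 0.02388119] ((0.5381454825401306, 0.07332070171833038), (0.0440480001270771, 0.04409485310316086), 12.247034072875977) 0.023894902311179106
```

View pics/wjc.png

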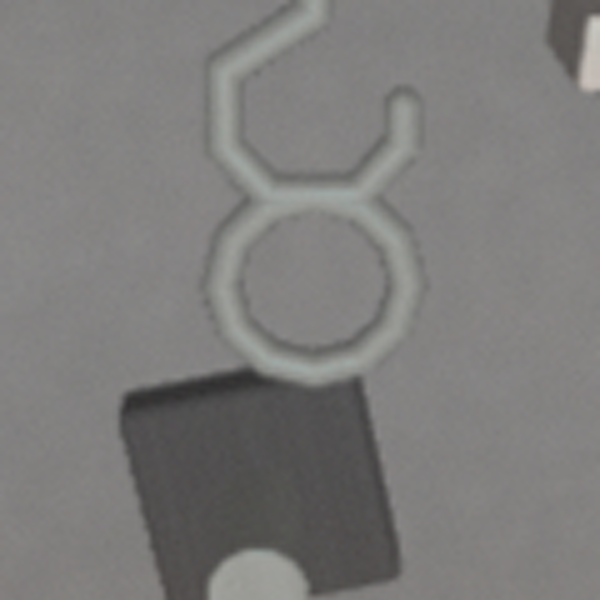

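Run:
```python
from h import *
im,D,C=load("wrist","wj")
pin=np.array([.5466,.2415]);eye=np.array([.5476,.1223])
u=(eye-pin)/np.linalg.norm(eye-pin);v=np.array([-u[1],u[0]]) # y= z x x
print(u,v)
# rectify plane z=.045: 0.1mm.. scale 8px/mm ; x (along) downwards, y to right
S=7;H=np.array([[0,0,0]])
yy,xx=np.mgrid[0:600,0:420]
X=(yy/S-55);Y=(xx/S-30)  # mm rel to mouth at eye-25mm
m=eye-.025*u
W=m+X[...,None]/1e3*u+Y[...,None]/1e3*v
W3=np.dstack([W,np.full(X.shape,.045)])
p=proj(C,W3.reshape(-1,3)).reshape(600,420,2).astype(np.float32)
r=cv2.remap(im,p[...,0],p[...,1],cv2.INTER_CUBIC)
for k in range(-50,31,10):
    cv2.line(r,(0,int((k+55)*S)),(8 if k else 420,int((k+55)*S)),(0,0,255),1);cv2.putText(r,str(k),(10,int((k+55)*S)+4),0,.4,(0,0,255),1)
for k in range(-20,21,10): cv2.line(r,(int((k+30)*S),0),(int((k+30)*S),8 if k else 600),(0,255,0),1)
def pt(x,y): return (int((y+30)*S),int((x+55)*S))
cv2.circle(r,pt(25,0),12*S,(255,0,0),1);cv2.circle(r,pt(25,0),18*S,(255,0,0),1)
cv2.circle(r,pt(0,0),7*S,(255,255,0),1)
cv2.line(r,pt(-7,11),pt(-7,17),(0,255,255),1);cv2.line(r,pt(10,-14),pt(10,14),(0,255,255),1)
cv2.imwrite("pics/rect.png",r)
```

```text
[ 0.00838897 -0.99996481] [0.99996481 0.00838897]
```

View pics/rect.png

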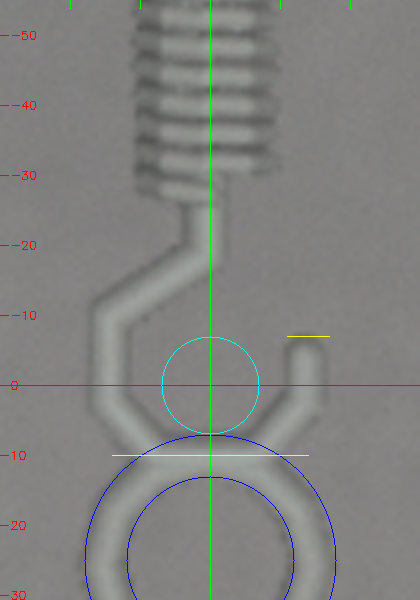

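The task's nominal hook geometry overlays the rectified view within about 1 mm. Now I'll look at the rest.

Run:
```python
from h import *
ctrl.movep([.545,-.315,.20],quat(Rd(-.41)))
print(get_state()['time'],get_state()['tcp_pos'])
im,D,C=snap("wrist","wr")
P=cloud(C,D)
hsv=cv2.cvtColor(im,cv2.COLOR_BGR2HSV)
k=(P[...,2]>.075)&(P[...,2]<.1)&(D>0)&(im.max(2)<60)
q=P[k];print('dark high',k.sum(),cv2.minAreaRect(q[:,:2].astype(np.float32)),np.median(q[:,2]))
k=(P[...,2]>.004)&(P[...,2]<.02)&(hsv[...,1]<80)&(D>0)
print('base',k.sum(),cv2.minAreaRect(P[k][:,:2].astype(np.float32)),np.median(P[k][:,2]))
```

```text
5.2833 [ 0.54580992 -0.31336688  0.19962411]
dark high 2754 ((0.4911474287509918, -0.31590771675109863), (0.15999393165111542, 0.05813585966825485), 4.918343544006348) 0.08587228829577201
base 14035 ((0.5513418316841125, -0.25287553668022156), (0.749382495880127, 0.4216134548187256), 76.6192398071289) 0.011023436311168588
```

View pics/wr.png

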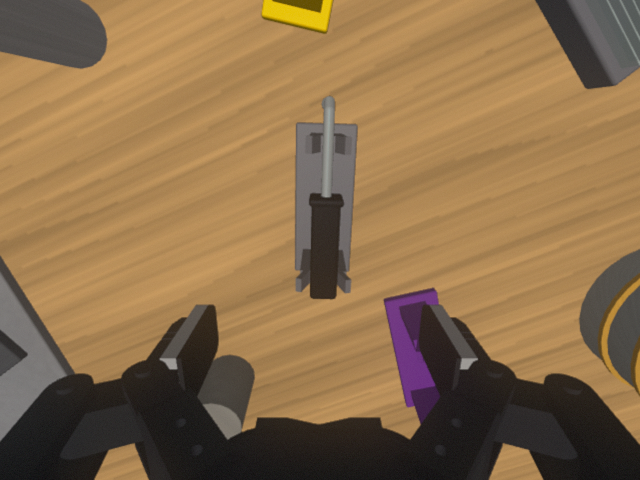

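Run:
```python
from h import *
im,D,C=load("wrist","wr");P=cloud(C,D)
hsv=cv2.cvtColor(im,cv2.COLOR_BGR2HSV)
box=np.zeros((480,640),bool);box[190:305,295:360]=1
k=box&(P[...,2]>.08)&(P[...,2]<.092)&(im.max(2)<70)
r=cv2.minAreaRect(P[k][:,:2].astype(np.float32));print('handle',k.sum(),r,np.median(P[k][:,2]))
# base rectangle: grey pixels of base plane corners
box[:]=0;box[115:300,285:365]=1
k=box&(P[...,2]>.004)&(P[...,2]<.018)&(hsv[...,1]<60)
print('base',k.sum(),cv2.minAreaRect(P[k][:,:2].astype(np.float32)),np.median(P[k][:,2]))
# rod
box[:]=0;box[95:195,318:340]=1
k=box&(P[...,2]>.072)&(P[...,2]<.085);q=P[k];print('rod',k.sum(),q.min(0),q.max(0));
k&=True
l=cv2.fitLine(q[:,:2].astype(np.float32),cv2.DIST_HUBER,0,.001,.001).ravel();print(l,np.arctan2(l[1],l[0]))
for nm,px,z in(("rear",(323,298),.086),("flange far",(326,194),.088),("tipend",(328,98),.079),("b",(296.5,124),.012),("b",(357,125),.012),("rear c",(323.5,293),.086)): print(nm,onz(C,px,z).round(4))
k=(hsv[...,0]>120)&(hsv[...,0]<160)&(hsv[...,1]>80)&(P[...,2]>.02)&(P[...,2]<.1)
print('purple',np.c_[P[k].min(0),P[k].max(0)].round(3).tolist())
cv2.imwrite("pics/wrc.png",cv2.resize(im[85:310,270:380],None,fx=3.5,fy=2.6*1,interpolation=cv2.INTER_CUBIC))
```

```text
handle 2813 ((0.529528021812439, -0.31137406826019287), (0.025272559374570847, 0.08274798095226288), 65.23583221435547) 0.08587517838842929
base 4419 ((0.5497113466262817, -0.32061198353767395), (0.055119264870882034, 0.14315596222877502), 65.05118560791016) 0.0098736213121009
rod 1144 [ 0.56686974 -0.36036369  0.07201806] [ 0.63092155 -0.3261129   0.0804985 ]
[ 0.9068266  -0.4215038   0.60020727 -0.3444906 ] -0.43510303
rear [[ 0.4923 -0.2944  0.086 ]]
flange far [[ 0.5704 -0.33    0.088 ]]
tipend [[ 0.6303 -0.3571  0.079 ]]
b [[ 0.6245 -0.326   0.012 ]]
b [[ 0.6023 -0.3752  0.012 ]]
rear c [[ 0.4963 -0.2965  0.086 ]]
purple [[0.296, 0.415], [-0.37, -0.324], [0.02, 0.089]]
```

Handle centre is (0.530, -0.312) with yaw -0.435, and the handle fit, rod line and base fit all agree. Grasping now.

Run:
```python
from h import *
hc=np.array([.5303,-.3117]);q=quat(Rd(-.435))
ctrl.movep([*hc,.14],q)
ctrl.movel([*hc,.055],max_speed=.1)
s=get_state();print(s['time'],np.round(s['tcp_pos'],4),np.round(s['contact_force'],2))
ctrl.close_gripper(force=90)
s=get_state();print(s['time'],np.round(s['tcp_pos'],4),np.round(s['contact_force'],2),s['width'])
p=s['tcp_pos'];ctrl.movel([p[0],p[1],.125],max_speed=.12)
s=get_state();print(s['time'],np.round(s['tcp_pos'],4),np.round(s['contact_force'],2),s['width'])
im,D,C=snap("wrist","wg")
```

```text
6.6917 [ 0.5306 -0.3122  0.0557] [-0.24 -0.19  1.44]
7.3 [ 0.5305 -0.3118  0.0554] [-1.02  0.06  3.43] 0.020630973115959694
8.0333 [ 0.5302 -0.3113  0.1243] [-0.66  0.28 -1.99] 0.020679052561743985
```

View pics/wg.png

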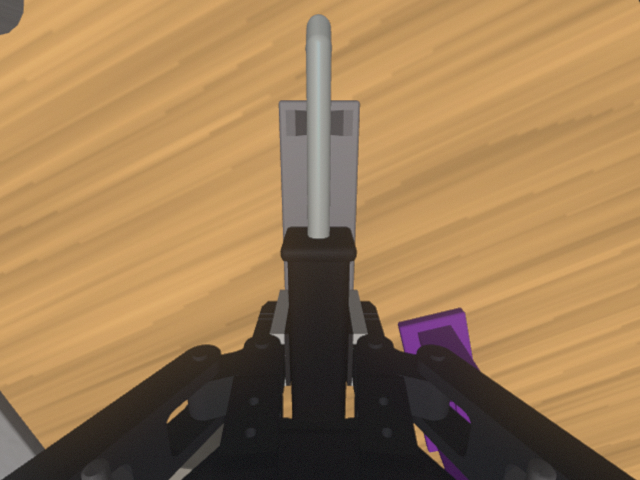

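The puller is held straight between the pads, with its rod straight up the picture from (318,235) to (318,20). I'll measure where it sits in the tool frame.

Run:
```python
from h import *
im,D,C=load("wrist","wg");z=np.load("pics/wg.npz")
P=cloud(C,D);T=(P-z['tcp'])@mat(z['rot'])
for r in(20,30,60,100,150,200,225):
    row=T[r,308:330];k=(D[r,308:330]<.2)&(D[r,308:330]>0)
    print(r,row[k].mean(0).round(4),row[k][:,1].min().round(4),row[k][:,1].max().round(4),row[k][:,2].min().round(4))
col=[(r,T[r,318].round(4).tolist(),round(float(D[r,318]),3)) for r in(10,13,15,17,20,40,235,238,242,250)]
for c in col:print(c)
# ray at tool-z plane for upper edge
st={'tcp_pos':np.zeros(3),'eef_rot':[1,0,0,0]};Ct=cam("wrist",st)
for zz in(-.0187,-.0227): print(zz,onz(Ct,[(318,15),(318,238)],zz).round(4))
```

```text
20 [ 0.1096  0.0002 -0.0173] -0.0027 0.0032 -0.0199
30 [ 0.1061  0.0002 -0.0205] -0.003 0.0035 -0.0219
60 [ 0.0975  0.0002 -0.0228] -0.003 0.0035 -0.0243
100 [ 0.086   0.0002 -0.0229] -0.0032 0.0036 -0.0244
150 [ 0.0706  0.0002 -0.0227] -0.0033 0.0037 -0.0244
200 [ 0.0537  0.0002 -0.0227] -0.0035 0.0039 -0.0241
225 [ 0.0447  0.0002 -0.0228] -0.0036 0.0039 -0.025
(10, [0.1487, 0.0, 0.1226], 0.23)
(13, [0.1475, -0.0, 0.1245], 0.232)
(15, [0.1112, 0.0001, -0.0162], 0.11)
(17, [0.1104, 0.0001, -0.0174], 0.109)
(20, [0.1095, 0.0001, -0.0175], 0.109)
(40, [0.1026, 0.0001, -0.0244], 0.105)
(235, [0.0413, 0.0, -0.0237], 0.125)
(238, [0.0402, 0.0, -0.0238], 0.125)
(242, [0.04, 0.0, -0.0273], 0.122)
(250, [0.0388, 0.0, -0.0321], 0.118)
-0.0187 [[ 1.106e-01  1.000e-04 -1.870e-02]
 [ 3.860e-02  0.000e+00 -1.870e-02]]
-0.0227 [[ 1.096e-01  1.000e-04 -2.270e-02]
 [ 3.990e-02  0.000e+00 -2.270e-02]]
```

```bash
cat >> h.py <<'E'
TIP=np.array([.108,0,.0097]); YAW=1.45
def tcp_for(tipxy,z=.0547,yaw=YAW):
    return [*(np.asarray(tipxy)-TIP[0]*np.array([np.cos(yaw),np.sin(yaw)])),z]
PIN=np.array([.5464,.2350]);POST=np.array([.5385,.0727])
def rectify(im,C,eye,phi,S=6,x0=-60,y0=-40,W=480,H=600,z=.045):
    u=np.array([np.sin(phi),-np.cos(phi)]);v=np.array([-u[1],u[0]])
    yy,xx=np.mgrid[0:H,0:W];X=yy/S+x0;Y=xx/S+y0
    w=eye-.025*u+X[...,None]/1e3*u+Y[...,None]/1e3*v
    p=proj(C,np.dstack([w,np.full(X.shape,z)]).reshape(-1,3)).reshape(H,W,2).astype(np.float32)
    return cv2.remap(im,p[...,0],p[...,1],cv2.INTER_CUBIC)
E
python3 - <<'E'
from h import *
s=get_state();p=s['tcp_pos']
eye=np.array([.5476,.1223])
t=tcp_for(eye,.13)
ctrl.movel([p[0],p[1],.15],max_speed=.12)
ctrl.movep(t,quat(Rd(YAW)))
s=get_state();print(s['time'],np.round(s['tcp_pos'],4),t,np.round(s['contact_force'],2),s['width'])
im,D,C=snap("wrist","wh")
tipw=s['tcp_pos']+mat(s['eef_rot'])@TIP
print(tipw, proj(C,[tipw,tipw+[0,0,-.013]]),proj(C,[*eye,.045]),proj(C,[*POST,.058]))
snap("scene","sh")
E
```

```text
9.6833 [0.5347 0.0136 0.1298] [np.float64(0.5345857009083244), np.float64(0.015086996967940455), 0.13] [ 0.12 -0.57 -0.89] 0.020699764720657047
[0.54813777 0.1207561  0.12001593] [[320.85469582  47.27501763]
 [320.62444632  53.38951037]] [[318.67046516  69.80503381]] [[313.91062987 159.48622387]]
```

View pics/wh.png

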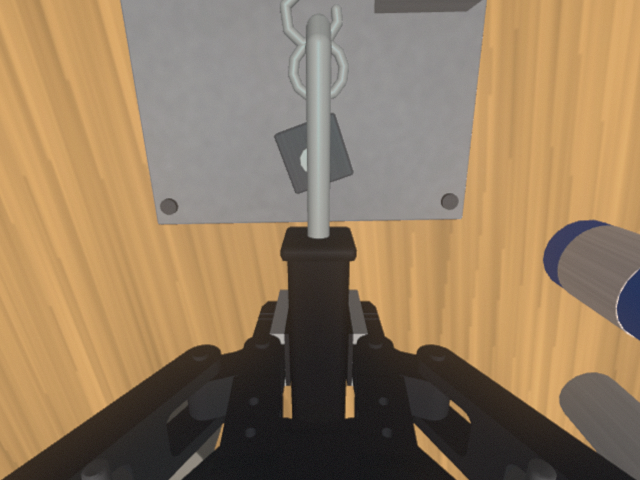

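The eye shows at (318.5,69), within a pixel of the prediction, and the tip is above it. I'll insert it and check the side camera.

Run:
```python
from h import *
eye=np.array([.5476,.1223])
t=tcp_for(eye,.0547);t[1]+=.001
s=get_state();print(np.round(s['tcp_pos'],4))
ctrl.movel([t[0],t[1],.09],max_speed=.1)
ctrl.movel(t,max_speed=.06)
s=get_state();print(s['time'],np.round(s['tcp_pos'],4),np.round(t,4),np.round(s['contact_force'],2),s['width'])
im,D,C=snap("wrist","wi");im2,_,C2=snap("side","si")
tip=s['tcp_pos']+mat(s['eef_rot'])@TIP;print(tip)
cv2.imwrite("pics/sic.png",cv2.resize(im2[270:360,260:400],None,fx=5,fy=5,interpolation=cv2.INTER_CUBIC))
```

```text
[0.5348 0.0133 0.1299]
11.075 [0.5347 0.016  0.0547] [0.5346 0.0161 0.0547] [ 0.59  1.08 -0.69] 0.020990772199087702
[0.54767638 0.12323141 0.04494443]
```

View pics/sic.png

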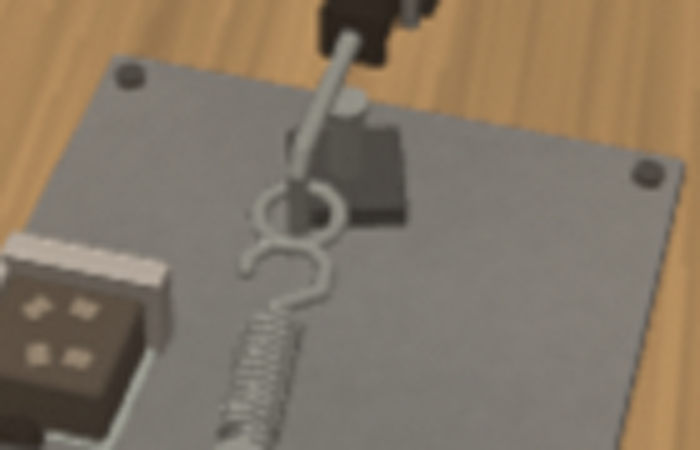

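View pics/wi.png

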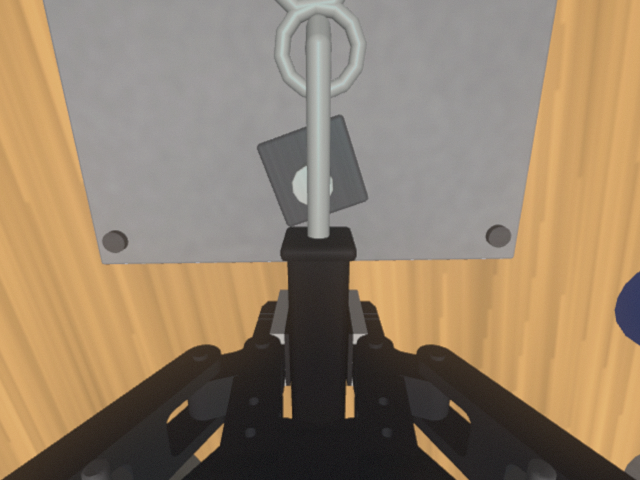

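The tip stands inside the eye in both views: the side crop shows the ball through the ring, and the wrist view shows the ring round the rod at (319,50). Next I'll swing to the -y side of the post and stretch.

```bash
cat >> h.py <<'E'
def tip_at(r,phi): return PIN+r*np.array([np.sin(phi),-np.cos(phi)])
def rep(tag=None):
    s=get_state();tip=s['tcp_pos']+mat(s['eef_rot'])@TIP
    d=tip[:2]-PIN;print(tag,round(s['time'],2),'tip',np.round(tip,4),'r',round(np.hypot(*d),4),'phi',round(np.arctan2(d[0],-d[1]),3),'F',np.round(s['contact_force'],1),'w',round(s['width'],4),'n',np.round(s['wrist_torque'],2));return s
E
python3 - <<'E'
from h import *
phip=np.arctan2(POST[0]-PIN[0],PIN[1]-POST[1]);rp=np.hypot(*(POST-PIN));print(phip,rp)
ctrl.movel(tcp_for(tip_at(.136,-.27)),max_speed=.08);rep(1)
ctrl.movel(tcp_for(tip_at(.165,-.27)),max_speed=.08);rep(2)
ctrl.movel(tcp_for(tip_at(rp+.018+.033,-.27)),max_speed=.08);rep(3)
snap("wrist","ws");im2,_,_=snap("side","ss")
cv2.imwrite("pics/ssc.png",cv2.resize(im2[270:410,230:400],None,fx=4,fy=4,interpolation=cv2.INTER_CUBIC))
E
```

```text
-0.04863690535748269 0.16249215365672276
1 11.85 tip [0.5108 0.1044 0.0453] r 0.1353 phi -0.266 F [ 1.8  2.5 -2.1] w 0.0207 n [ 0.64 -0.19 -0.05]
2 12.36 tip [0.5028 0.0766 0.0451] r 0.1643 phi -0.268 F [ 1.4  6.1 -2.2] w 0.0207 n [ 1.13 -0.32 -0.09]
3 13.12 tip [0.4899 0.0313 0.0451] r 0.2114 phi -0.271 F [ 2.5  8.9 -2.5] w 0.0205 n [ 1.85 -0.6  -0.13]
```

View pics/ws.png

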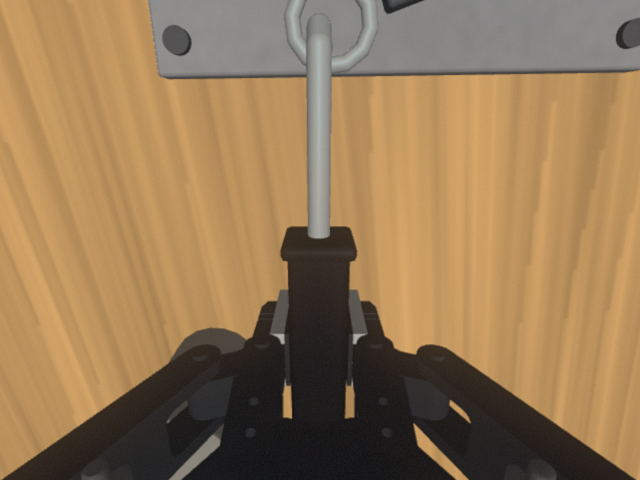

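View pics/ssc.png

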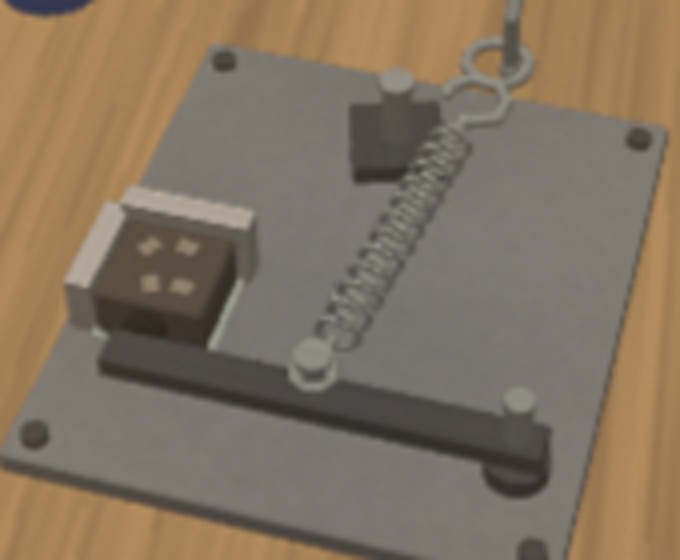

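Run:
```python
from h import *
im,D,C=load("side","ss")
for nm,px,z in(("eye",(354.5,285.75),.045),("posthead",(329.25,290),.058),("pin",(308.25,358),.056)): print(nm,onz(C,[px],z).round(4))
im0,_,C0=snap("scene","s3")
phi=-.27
for n,I,CC in(("side",im,C),("scene",im0,C0)):
    eye=tip_at(.2034,phi)
    r=rectify(I,CC,eye,phi)
    S=6;pt=lambda x,y:(int((y+40)*S),int((x+60)*S))
    u=np.array([np.sin(phi),-np.cos(phi)]);v=np.array([-u[1],u[0]]);m=eye-.025*u
    pm=np.array([u@(POST-m),v@(POST-m)])*1e3;print(pm)
    cv2.circle(r,pt(*pm),7*S,(255,255,0),1);cv2.circle(r,pt(25,0),12*S,(255,0,0),1);cv2.line(r,pt(-7,11),pt(-7,17),(0,255,255),1);cv2.line(r,pt(10,-14),pt(10,14),(0,255,255),1)
    cv2.imwrite(f"pics/rect_{n}3.png",r)
cv2.imwrite("pics/r3.png",np.hstack([cv2.resize(cv2.imread(f"pics/rect_{n}3.png"),(400,500)) for n in("side","scene")]))
```

```text
eye [[0.4962 0.0405 0.045 ]]
posthead [[0.5395 0.074  0.058 ]]
pin [[0.5471 0.2361 0.056 ]]
[-19.87280517  35.67672209]
[-19.87280517  35.67672209]
```

View pics/r3.png

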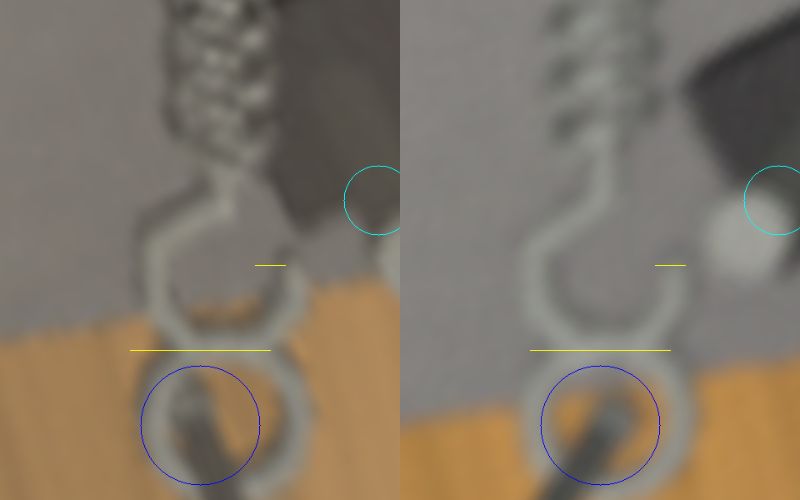

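The clamp arm has already been pulled shut. The tip seats about 4 mm to the -x side of the eye's centre, and the lip is only just past the post, so I'll stretch 5 mm more before swinging.

Run:
```python
from h import *
ctrl.movel(tcp_for(tip_at(.2172,-.27)),max_speed=.06);rep(1)
ctrl.movel(tcp_for(tip_at(.2172,-.18)),max_speed=.06);rep(2)
ctrl.movel(tcp_for(tip_at(.2172,-.11)),max_speed=.05);rep(3)
for n in("scene","side","wrist"):snap(n,n+"4")
a=cv2.imread("pics/scene4.png")[240:340,330:450];b=cv2.imread("pics/side4.png")[270:370,280:400]
cv2.imwrite("pics/v4.png",cv2.resize(np.hstack([a,b]),None,fx=3.3,fy=3.3,interpolation=cv2.INTER_CUBIC))
```

```text
1 13.52 tip [0.4889 0.0279 0.0451] r 0.2149 phi -0.271 F [ 2.2  9.  -2.6] w 0.021 n [ 1.99 -0.55 -0.11]
2 13.99 tip [0.5077 0.0241 0.0449] r 0.2144 phi -0.181 F [ 1.5  9.1 -1.8] w 0.0207 n [ 2.02 -0.38 -0.09]
3 14.44 tip [0.5223 0.0221 0.0448] r 0.2142 phi -0.113 F [ 1.8  8.7 -2.4] w 0.0205 n [ 2.06 -0.28 -0.05]
```

View pics/v4.png

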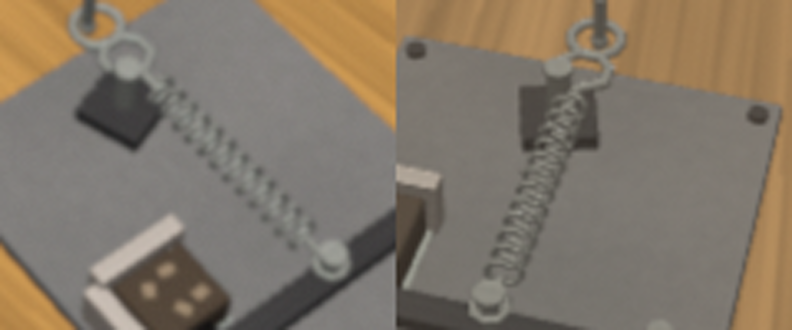

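View pics/wrist4.png

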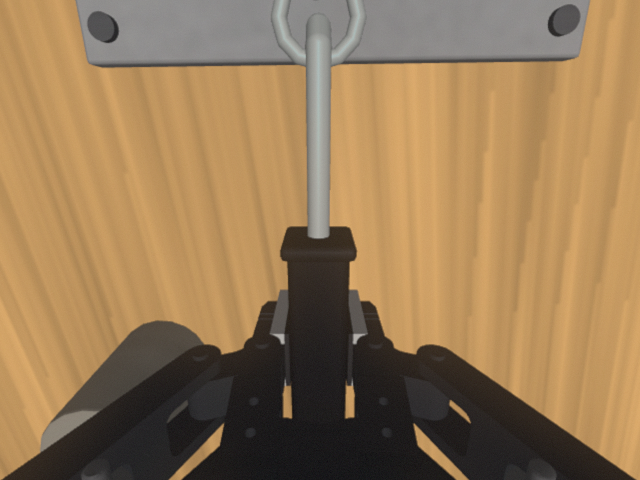

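```bash
cat >> h.py <<'E'
def overlay(n,tag,r_eye,phi,out):
    im,_,C=load(n,tag);eye=tip_at(r_eye,phi);u=np.array([np.sin(phi),-np.cos(phi)]);v=np.array([-u[1],u[0]]);m=eye-.025*u
    S=6;big=4;x0,y0=proj(C,[[*POST,.045]])[0].astype(int)-[45,45]
    o=cv2.resize(im[y0:y0+100,x0:x0+95],None,fx=big,fy=big,interpolation=cv2.INTER_CUBIC)
    def dr(pts,z,col):
        w=np.c_[m+np.array(pts)[:,:1]/1e3*u+np.array(pts)[:,1:]/1e3*v,np.full(len(pts),z)]
        p=(proj(C,w)-[x0,y0]+.5)*big-.5
        cv2.polylines(o,[np.round(p).astype(np.int32)],False,col,1)
    t=np.linspace(0,2*np.pi,40)
    dr(np.c_[25+15*np.cos(t),15*np.sin(t)],.045,(255,0,0))
    dr([(-30,0),(-18.5,0),(-10,-14),(3,-14),(10,-7),(10,7),(3,14),(-6,14)],.045,(0,255,255))
    pm=np.array([u@(POST-m),v@(POST-m)])*1e3
    dr(np.c_[pm[0]+8.5*np.cos(t),pm[1]+8.5*np.sin(t)],.058,(255,255,0))
    cv2.imwrite(out,o);return o,pm
E
python3 - <<'E'
from h import *
l=[]
for n in("scene","side"):
    o,pm=overlay(n,n+"4",.2064,-.113,"pics/o.png");l.append(o)
print(pm);cv2.imwrite("pics/o4.png",np.hstack(l))
E
```

```text
[-19.24430081  10.45127845]
```

View pics/o4.png

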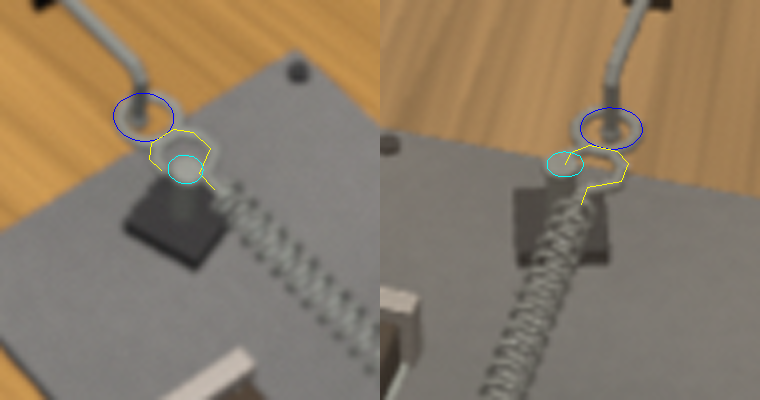

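The model lines fit both views within about 2 mm: post at mouth (-19, +10) mm, lip clear of the post. I'll swing in a little more and let back in small steps, watching the forces.

Run:
```python
from h import *
ctrl.movel(tcp_for(tip_at(.2165,-.097)),max_speed=.04);rep('y8')
ctrl.movel(tcp_for(tip_at(.2095,-.078)),max_speed=.04);rep('x-12')
ctrl.movel(tcp_for(tip_at(.2035,-.060)),max_speed=.04);rep('x-6')
for n in("scene","side","wrist"):snap(n,n+"5")
l=[overlay(n,n+"5",.1945,-.06,"pics/o.png")[0] for n in("scene","side")]
cv2.imwrite("pics/o5.png",np.hstack(l))
```

```text
y8 14.84 tip [0.5248 0.0229 0.0448] r 0.2132 phi -0.101 F [ 0.7 10.3 -2.6] w 0.0209 n [ 2.15 -0.18  0.04]
x-12 15.19 tip [0.53   0.0293 0.045 ] r 0.2064 phi -0.079 F [ 1.7  7.3 -1.6] w 0.0208 n [ 1.95 -0.3  -0.02]
x-6 15.52 tip [0.5338 0.0349 0.0449] r 0.2005 phi -0.063 F [ 0.3  7.6 -1.2] w 0.0209 n [ 1.84 -0.12 -0.01]
```

View pics/o5.png

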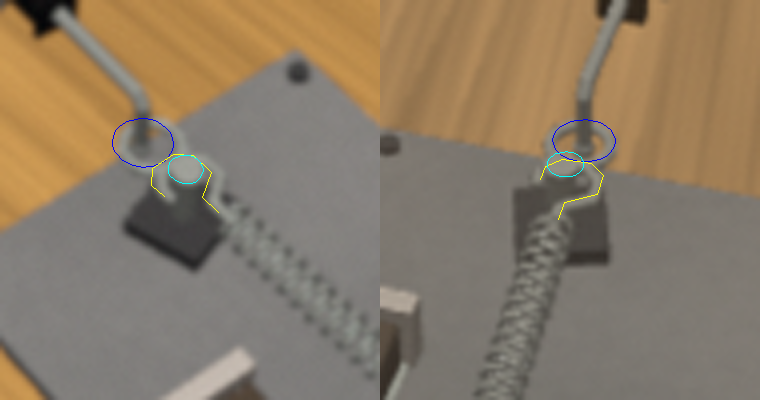

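In the side view the lip is now to the left of the post and the shank to the right, so the post is in the mouth. I'll let the spring back fully.

Run:
```python
from h import *
ctrl.movel(tcp_for(tip_at(.1970,-.050)),max_speed=.04);rep('x0')
ctrl.movel(tcp_for(tip_at(.1925,-.048)),max_speed=.04);rep('rel')
ctrl.movel(tcp_for(tip_at(.1885,-.048)),max_speed=.04);rep('rel2')
for n in("scene","side","wrist"):snap(n,n+"6")
l=[overlay(n,n+"6",.1875,-.0487,"pics/o.png")[0] for n in("scene","side")]
cv2.imwrite("pics/o6.png",np.hstack(l))
```

```text
x0 15.98 tip [0.5364 0.0387 0.0448] r 0.1966 phi -0.051 F [ 0.8  4.5 -2. ] w 0.0209 n [ 0.82 -0.16 -0.03]
rel 16.25 tip [0.5371 0.0422 0.0449] r 0.1931 phi -0.048 F [-0.3 -1.8 -1.8] w 0.0206 n [-0.06  0.06  0.  ]
rel2 16.5 tip [0.5373 0.0468 0.045 ] r 0.1884 phi -0.048 F [ 0.4 -0.2 -1.3] w 0.0211 n [ 0.02 -0.    0.  ]
```

View pics/o6.png

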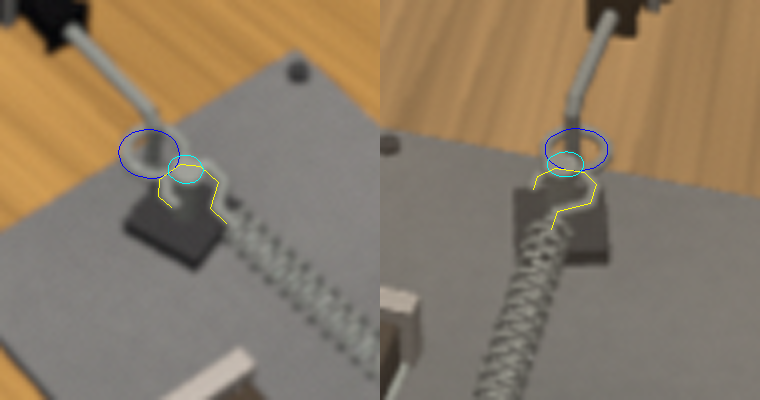

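View pics/wrist6.png

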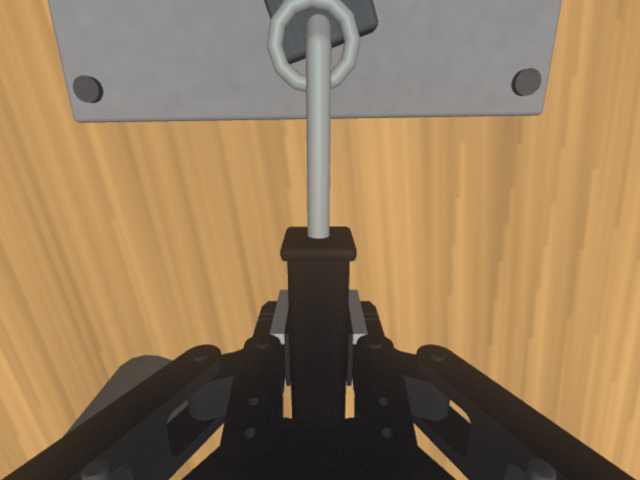

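The pull on the tip has dropped to zero while the coils stay stretched, so the post now holds the hook. Before lifting, I'll check that the ball is centred in the eye.

Run:
```python
from h import *
im,_,C=load("wrist","wrist6");z=np.load("pics/wrist6.npz")
tip=z['tcp']+mat(z['rot'])@TIP
c=onz(C,[(313.5,44)],.045)[0];print('eye?',c,'tip',tip,'d(mm)',(c-tip)*1e3)
o=cv2.resize(im[0:110,250:390],None,fx=5,fy=5,interpolation=cv2.INTER_CUBIC)
t=np.linspace(0,7,60)
for cc,r,col in((c,.015,(255,0,0)),(c,.012,(0,255,0)),(tip,.004,(0,0,255))):
    p=proj(C,np.c_[cc[0]+r*np.cos(t),cc[1]+r*np.sin(t),0*t+.045]);cv2.polylines(o,[np.int32((p-[250,0]+.5)*5)],False,col,1)
cv2.imwrite("pics/e6.png",o)
```

```text
eye? [0.53468931 0.04804985 0.045     ] tip [0.53736761 0.04658105 0.04501202] d(mm) [-2.67829964  1.46879947 -0.01202254]
```

View pics/e6.png

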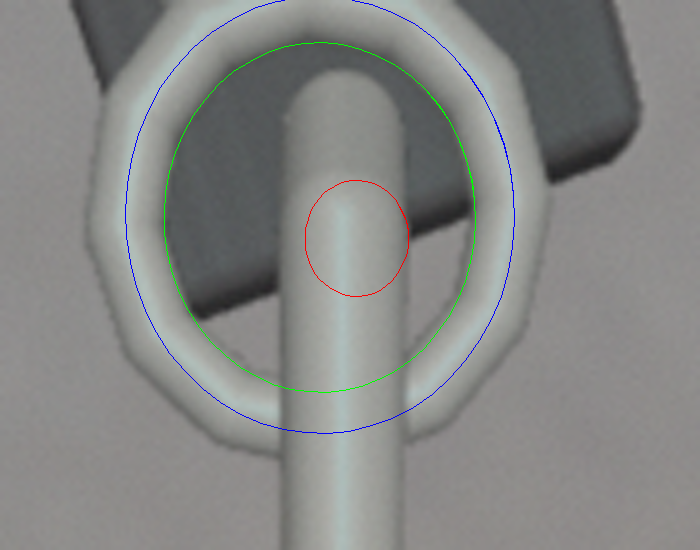

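The tip is 3 mm off centre, inside the 6.5 mm clearance. I'll centre it, lift out, and check.

Run:
```python
from h import *
s=get_state();p=np.array(s['tcp_pos'])+[-.0022,.0015,0]
ctrl.movel(p.tolist(),max_speed=.03);rep('c')
p[2]=.075;ctrl.movel(p.tolist(),max_speed=.06);rep('l1')
p[2]=.13;ctrl.movel(p.tolist(),max_speed=.1);rep('l2')
for n in("scene","side","wrist"):snap(n,n+"7")
a=cv2.imread("pics/scene7.png")[240:350,320:440];b=cv2.imread("pics/side7.png")[270:380,270:390]
cv2.imwrite("pics/v7.png",cv2.resize(np.hstack([a,b]),None,fx=3.3,fy=3.3,interpolation=cv2.INTER_CUBIC))
```

```text
c 16.9 tip [0.5349 0.0482 0.045 ] r 0.1872 phi -0.062 F [-0.4  0.3 -1.9] w 0.0207 n [-0.01 -0.01  0.02]
l1 17.39 tip [0.5354 0.0481 0.0658] r 0.1872 phi -0.059 F [ 1.2  1.3 -1.7] w 0.0206 n [-0.03 -0.    0.01]
l2 18.09 tip [0.5348 0.0482 0.1199] r 0.1871 phi -0.062 F [ 0.7  0.2 -1.7] w 0.0206 n [-0.1  -0.01 -0.03]
```

View pics/v7.png

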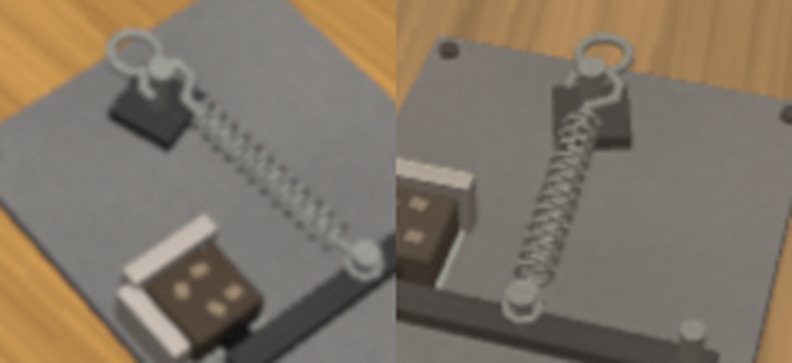

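View pics/wrist7.png

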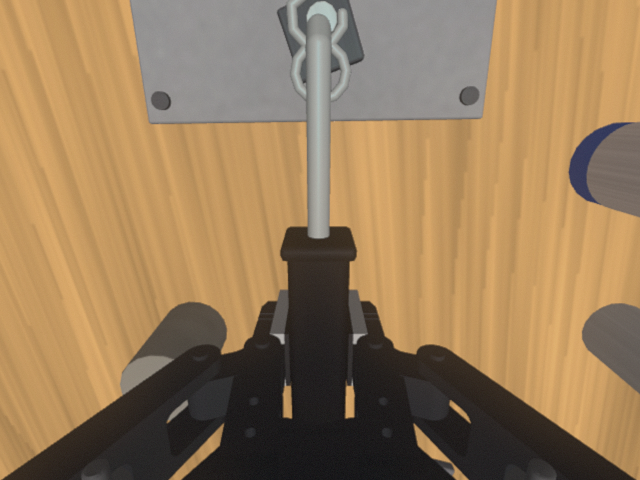

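Hooked: the post sits in the hook in all three views, the coils are stretched, the clamp arm is shut, and the tip is out. The puller hasn't slipped in the grip, since its rod matches the earlier picture. I'll put it back.

Run:
```python
from h import *
hc=np.array([.5305,-.3118]);q=quat(Rd(-.435))
s=get_state();p=s['tcp_pos'];ctrl.movel([p[0],p[1],.16],max_speed=.15)
ctrl.movep([*hc,.15],q);ctrl.pause(.2)
ctrl.movel([*hc,.10],max_speed=.1);rep('hover');s=get_state();print(s['tcp_pos'])
snap("wrist","wp");im,_,_=snap("side","sp")
cv2.imwrite("pics/spc.png",cv2.resize(im[130:220,290:400],None,fx=5,fy=5,interpolation=cv2.INTER_CUBIC))
```

```text
hover 20.48 tip [ 0.6285 -0.3576  0.0906] r 0.5983 phi 0.138 F [ 0.8  0.3 -0.7] w 0.0207 n [-0.04  0.02 -0.01]
[ 0.53058118 -0.31211152  0.10026013]
```

View pics/wp.png

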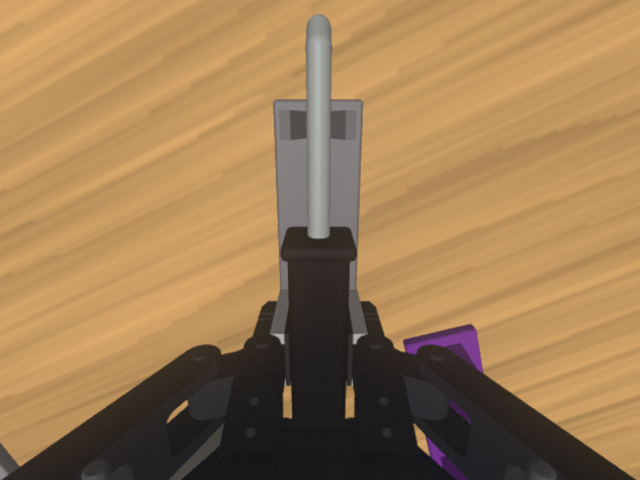

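The rod is centred over the front fork and lined up with the rest's base. Lowering and releasing.

Run:
```python
from h import *
hc=[.5305,-.3118]
ctrl.movel([*hc,.0556],max_speed=.06);s=rep('down');print(s['tcp_pos'])
ctrl.ungrasp();ctrl.pause(.2);rep('open')
ctrl.movel([*hc,.20],max_speed=.12);rep('up')
im,D,C=snap("wrist","wf")
P=cloud(C,D)
box=np.zeros((480,640),bool);box[190:305,295:360]=1
k=box&(P[...,2]>.08)&(P[...,2]<.092)&(im.max(2)<70)
print('handle',cv2.minAreaRect(P[k][:,:2].astype(np.float32)),np.median(P[k][:,2]))
box[:]=0;box[95:195,310:345]=1
k=box&(P[...,2]>.072)&(P[...,2]<.085);q=P[k]
l=cv2.fitLine(q[:,:2].astype(np.float32),cv2.DIST_HUBER,0,.001,.001).ravel();print(np.arctan2(l[1],l[0]),q[:,2].max())
for n in("scene","side"):snap(n,n+"f")
a=cv2.imread("pics/scenef.png");cv2.imwrite("pics/sf.png",a)
```

```text
down 21.48 tip [ 0.6284 -0.3574  0.0457] r 0.598 phi 0.138 F [-0.8 -0.7 -1.2] w 0.0203 n [0.1  0.06 0.01]
[ 0.53048511 -0.31187102  0.05544739]
open 22.32 tip [ 0.6285 -0.3573  0.0459] r 0.598 phi 0.138 F [-0.1 -0.3  0.1] w 0.0854 n [ 0.02 -0.04 -0.02]
up 23.67 tip [ 0.6282 -0.3569  0.1894] r 0.5976 phi 0.137 F [-0.  -0.7 -0.4] w 0.085 n [-0.02 -0.01 -0.02]
handle ((0.5253320336341858, -0.30996185541152954), (0.021863209083676338, 0.07398584485054016), 64.32261657714844) 0.08581151625538647
-0.4514394 0.08497323025979614
```

View pics/wf.png

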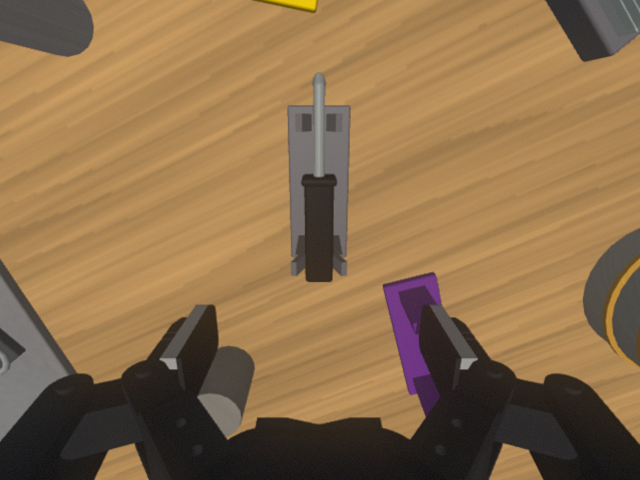

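View pics/sidef.png

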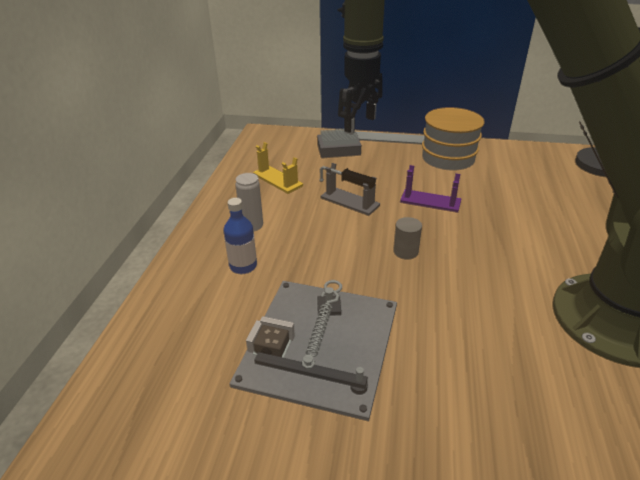

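View pics/sf.png

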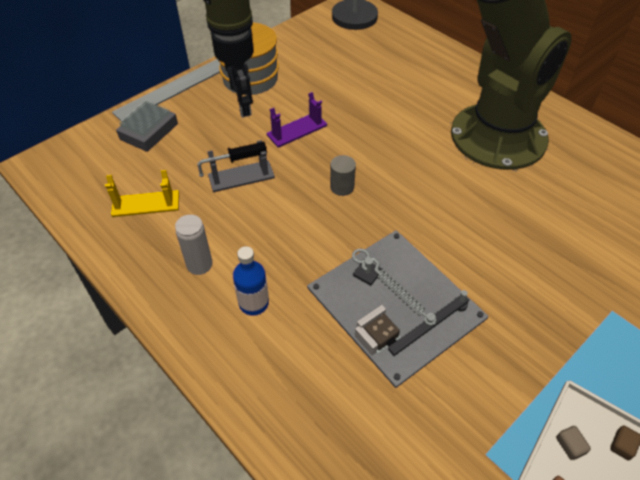

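The puller lies in its rest as before. The shorter handle fit comes from my crop, which cut the handle's front end. The hook is on the post, the arm is shut, and the bottle, can and core are at the same pixels as in the first pictures. Handing in.

Run:
```python
from h import *
print(ticket.close_job(), get_state()['time'])
```

```text
the job is handed in; nothing more can be done
the job is handed in; nothing more can be done
```

The spring is hooked on the anchor post, the clamp arm is shut on the billet, and the puller is back in its rest and let go. I handed the job in at about 24 s of the 67 s; it reported no verdict.

- **How it went:** I took the puller from the grey rest and lowered its tip into the eye. I swung the spring to the post's free side, stretched it past the post, swung it in and let it back until the pull on the tip fell to zero. Then I centred the tip in the eye and lifted it out. The gripper stayed roughly 11 cm from the eye throughout, and I saw no force that suggested contact.
- **Last checks:**
  - In the last scene and side pictures the hook is on the post with the coils stretched, and the clamp arm is shut.
  - The puller lies in its rest about where it was at the start, at the same height and in line.
  - The bottle, can and core stand at the same pixels as in the first pictures.
  - The gripper is open, about 13 cm above the puller, and touches nothing.
- **Disagreements:**
  - The final fit of the handle came out short (74 mm instead of 83 mm, centre about 4 mm off), because my crop cut off its front end. The final rod line read 0.016 rad from the first one. Both are well inside the limits.
  - With the spring stretched, the side and scene cameras differed by up to about 4 mm on where the eye was, so I stretched 5 mm further before swinging in.

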